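# Press a flanged bronze sleeve home in a bearing carrier

## Robot

A 6-joint arm with a two-finger parallel gripper is mounted at the origin on a cart in front of the work surface, level with it; the furniture and walls round the work are solid. World frame = base frame: x ahead of the robot, y to its left, z up, the work surface at z = 0. Lengths are in m, angles in rad, forces in N, time in s.
With the tool pointing down it reaches from about 0.375 to 0.925 m from the base axis. Payload 5.7 kg.
Tool frame: the origin (TCP) lies midway between the tips of the shut fingers; the grasp point (between the pads) lies 19 mm behind it; z points along the fingers, x is the direction in which the jaws open and shut, and the axes are right-handed (so a half turn about z gives the same grasp; the last joint's range is limited). The gripper opens to 88 mm and grips with 3 to 60 N. Pads are 20 mm wide; open, the fingers measure 115 mm over their backs; the gripper's body (75 mm by 178 mm) begins 61 mm behind the grasp point.
Start: joints at [1.165, 0.359, 1.51, -0, 1.272, -0.115], TCP at [0.172, 0.575, 0.223] pointing down, gripper open.
Joint ranges: [-2.97, 2.97], [-1.01, 2.36], [0.21, 2.38], [-0.96, 4.11], [0.2, 2.71], [-2.98, 2.98]. Speed limits (rad/s): [2.39, 2.39, 3.14, 3.14, 3.14, 3.14].

## Interface

Orientations are given as a rotation vector (axis times angle).
In Python, from workcell import * gives the robot as it stands.
- The arm moves only by the tool move_arm, never from a script. Its argument "series" is a list that holds one entry, the list of rows, each a list of 4 numbers: the shift along the tool's x, y, z in m, then the turn about the tool's z in degrees. A call has 1 to 12 rows; each row is the pose to reach, as a shift and turn from the pose measured when the call began, along the tool's axes at that moment; what a row does not reach only later rows make up. A row lasts 1/8 s, in which the tool goes at most 62.5 mm and 10.7 degrees, less where a joint would pass 70% of its speed; a pose out of reach is approached as far as the arm can. A call with a gripper value outside its range is refused whole. "gripper" is the finger opening in m, from 0 to 0.0878, set as the call begins (left out, the last holds). The fingers move at their own pace and stop on an object; "force" is the grip in N (left out, the last holds). Time passes only in rows, so rows that repeat a pose let the fingers close. It gives the time, the measured TCP pose, the force and the opening at its end, in the units of the state.
- read_state(): the state, without advancing time (a new reading comes with each control period).
- read_camera(name): name is "scene" or "top"; returns a dict with "color" (480x640x3 uint8, red, green, blue), "fovy" (degrees; the focal length in pixels is half the picture's height over the tangent of half this angle, whatever the lens; pixels are square), "cx", "cy" (the principal point, pixels), "k1" (the pictures are not rectified: a ray, as slopes to the right and down, at radius r is drawn at 1 + k1 r^2 times it, then the intrinsics apply), "T" (4x4, takes a point from camera to world coordinates). Camera axes: x right, y up, looking along -z (the intrinsics and any distortion apply to the point x, -y, -z); pixel columns grow to the right and rows downward; lengths in m; the calibration is good to about 2 mm. A picture is of the moment at which its call begins. There is no depth.
- close_job(): hands the job in, once; it reports no verdict.
The state is a dict: "t": time; "qpos": joint angles; "dq": joint speeds; "joint_efforts": joint torques, N m; "position": TCP position; "eef_rot": TCP orientation; "ft_force": force on the tool from outside, world axes, zero at the start; "wrist_torque": the same for the moment, N m; "width": finger opening in m.
Only numpy, scipy, OpenCV 4.12 (cv2) and the standard library are available. Lean on these libraries where they do the work, as an engineer would, in place of code of your own. Each camera call takes 0.05 s, during which the arm holds its last target.

## Task

Take the bronze flanged sleeve and press it into the bore of the round carrier on the bearing housing, until its flange is fully home and flush on the carrier's face all round, then let go. The bore lies a few millimetres off the housing's centre, so feel for it and start the sleeve upright before pressing; never push it harder than about 40 N against the housing, and leave the gear, the bearing and the oil can alone.

Things in the scene. Friction and masses are not known exactly. Their poses are not given: they have to be found in the camera images.
- sleeve: Loose bronze flanged sleeve, 0.18 to 0.29 kg, standing upright on its pilot. Origin: centre of the pilot's underside, z up its axis. Pilot 30 mm diameter, z 0 to 26 mm, its lowest 7 mm tapering to 28 mm with a small chamfer at the foot (26 mm); flange 44 mm diameter, z 26 to 31 mm.
- hub (a point): Middle of the sleeve's hub, the part to grip: 26 mm diameter, from 31 to 59 mm above the sleeve's foot, its bore closed by a black plug flush with its top. The point is on the axis, 45 mm above the foot.
- housing: Fixed bearing housing: grey plate 100 x 100 x 12 mm with four cap screws at its corners (tops at z 19.5 mm), a dark disc 76 mm in diameter and on it a round aluminium carrier. Origin: centre of the plate's underside, z up. With the sleeve home, the sleeve's origin is 24 mm above this origin.
- carrier_top (a point): Point on the housing's centre axis, level with the carrier's flat top face (50 mm above the plate's underside); not the bore. The carrier is a tube, 54 mm outside, bore 31.2 mm, plain edge. It is eccentric: the bore's axis is always 5.5 mm from this point, in a direction that differs each time and is not told; feel for it, or see how the carrier sits. It is clamped and does not turn.
- grip_ring (a point): Point on the housing's centre axis, 13 mm below the carrier's face. The bore guides the pilot freely down to about this level; below it four steel spring bumps of a tolerance ring grip the pilot, and a push of about 10 to 22 N takes it down the last 13 mm. There the flange meets the face and the force climbs steeply.
- gear: Bystander: dark toothed gear lying flat, 60 mm diameter, 21 mm high, loose. Origin at the centre of its underside.
- bearing: Bystander: steel ball bearing lying flat, 52 mm diameter, 15 mm high, loose. Origin at the centre of its underside.
- oil_can: Bystander: red oil can with a pale spout, 56 mm diameter, 137 mm high, loose. Origin at the centre of its underside.
Mind the look-alikes: they are no part of the job. Leave any pink look-alike of the sleeve alone. Leave any blue look-alike of the housing alone.

How it is judged:
By the outcome, as a careful person would: the job done as asked, in the order asked, and still so for the second after the job is handed in, with the robot touching nothing.
It also fails if it takes over 72 s, if anything falls off the work surface, if the arm or the gripper's body presses on something with over 40 N, if the wrist force passes 120 N, or if a joint passes its speed limit or range.

## Working session

There is one attempt and no reset: what is moved stays moved. The work goes in short steps, Python scripts to look and compute and a tool call to move; the robot and the scene stay as the last step left them, time stands still between calls to the robot, and variables do not carry over. Pictures are saved under pics/ and viewed, and the job is handed in when it is done.

Besides the shell and the picture viewer there is one more tool, called as a command line: name --argument value ..., lists and objects as JSON in quotes. move_arm: Moves the arm, as the interface text tells. Its arguments: {"type":"object","properties":{"series":{"type":"array"},"gripper":{"type":"number"},"force":{"type":"number"}},"required":["series"]}

```bash
mkdir -p pics; cat > h.py <<'E'
from workcell import *
import numpy as np, cv2
from scipy.spatial.transform import Rotation as R
def K(c):
    f=240/np.tan(np.radians(c['fovy'])/2); return f
def proj(c,P):
    T=np.array(c['T']);p=np.linalg.inv(T)@np.r_[P,1]
    x,y=p[0]/-p[2],-p[1]/-p[2];s=1+c['k1']*(x*x+y*y)
    return np.array([c['cx']+K(c)*x*s,c['cy']+K(c)*y*s])
def ray(c,u,v,z):
    f=K(c);xd,yd=(u-c['cx'])/f,(v-c['cy'])/f;x,y=xd,yd
    for _ in range(30):
        s=1+c['k1']*(x*x+y*y);x,y=xd/s,yd/s
    T=np.array(c['T']);d=T[:3,:3]@np.array([x,-y,-1]);o=T[:3,3]
    return o+d*(z-o[2])/d[2]
def save(c,n,crop=None,k=1):
    im=c['color'][:,:,::-1]
    if crop: a,b,w,h=crop;im=im[b:b+h,a:a+w]
    if k!=1: im=cv2.resize(im,None,fx=k,fy=k,interpolation=cv2.INTER_CUBIC)
    cv2.imwrite('pics/'+n,im)
E
python3 - <<'E'
from h import *
for n in('scene','top'):
    c=read_camera(n);save(c,n+'0.png');print(n,c['fovy'],c['cx'],c['cy'],c['k1'],np.round(c['T'],3).tolist())
print(read_state())
E
```

```text
scene 49.745282575325035 325.23105561406544 241.11071908158468 -0.07010276068225195 [[0.722, 0.42, -0.55, 0.022], [-0.692, 0.421, -0.587, -0.501], [-0.015, 0.804, 0.594, 0.594], [0.0, 0.0, 0.0, 1.0]]
top 48.892140492490746 320.41164537587696 239.36547493631852 0.026665693361360664 [[-0.012, 0.98, -0.196, 0.36], [-1.0, -0.014, -0.011, 0.007], [-0.013, 0.196, 0.981, 0.939], [0.0, 0.0, 0.0, 1.0]]
{'t': 0.1, 'qpos': array([ 1.16493302e+00,  3.59469358e-01,  1.51128015e+00,  3.89379950e-05,
        1.27248706e+00, -1.15072392e-01]), 'dq': array([-0.00058582, -0.00126452, -0.00267253, -0.00191252, -0.00263472,
       -0.0009246 ]), 'joint_efforts': array([ 2.17126653e-04, -5.16350663e+01, -2.71406507e+01,  6.74129510e-02,
        2.78267206e-02, -5.79755397e-05]), 'position': array([0.17176798, 0.57426832, 0.22188874]), 'eef_rot': array([ 2.51922819e+00,  1.87566391e+00, -2.26330059e-03]), 'ft_force': array([ 0.40299317, -0.1288155 ,  0.08158196]), 'wrist_torque': array([ 0.02341407, -0.00449401, -0.00094012]), 'width': 0.08801079938159996}
```

View pics/scene0.png

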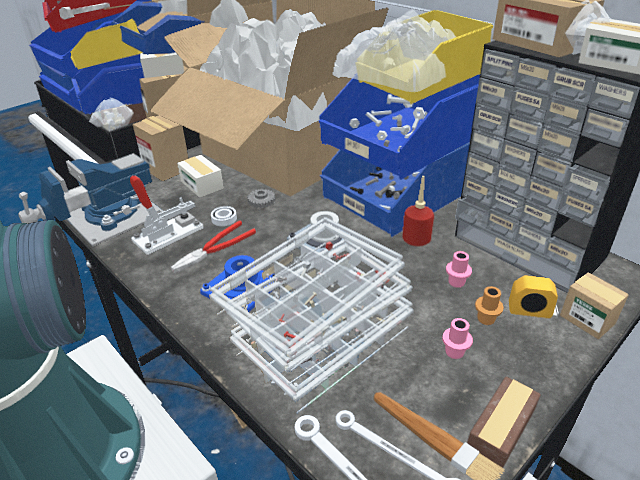

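View pics/top0.png

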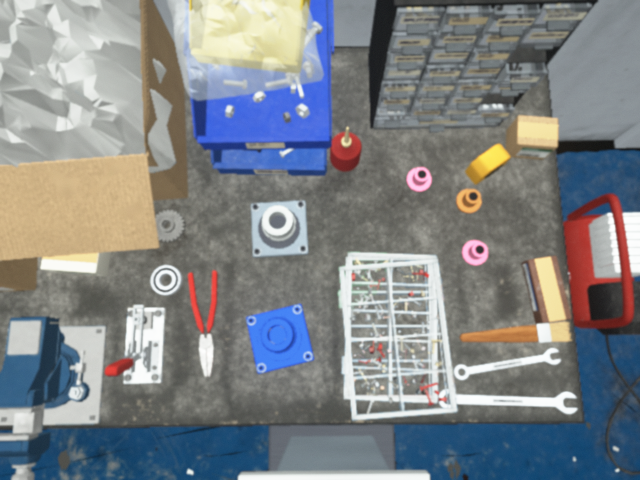

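The top view shows the bronze sleeve at about (469,200) with pink look-alikes nearby. The grey housing is at about (280,228), mostly hidden by the basket in the scene view. I'll enlarge both.

```bash
python3 - <<'E'
from h import *
c=read_camera('top');save(c,'t_h.png',(240,190,80,80),8);save(c,'t_s.png',(435,165,80,60),10)
c=read_camera('scene');save(c,'s_s.png',(440,240,110,80),7);save(c,'s_h.png',(290,190,80,60),8)
E
```

```text
(no output)
```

View pics/t_h.png

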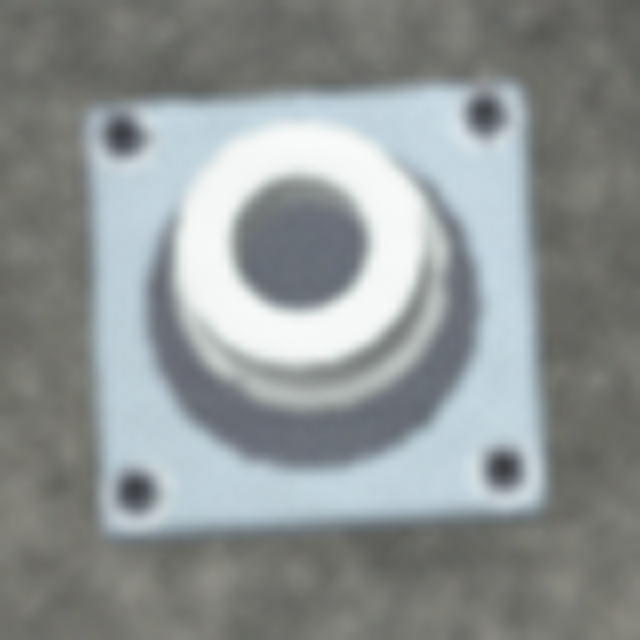

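View pics/t_s.png

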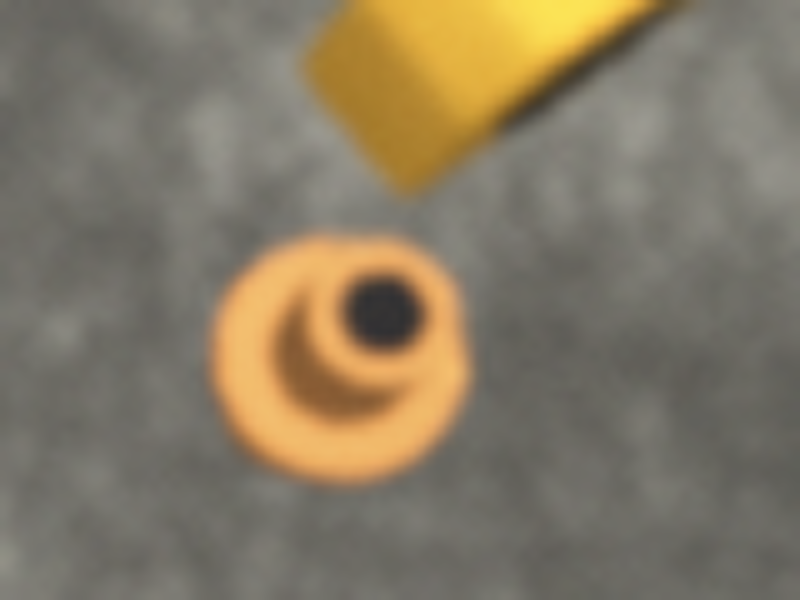

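View pics/s_s.png

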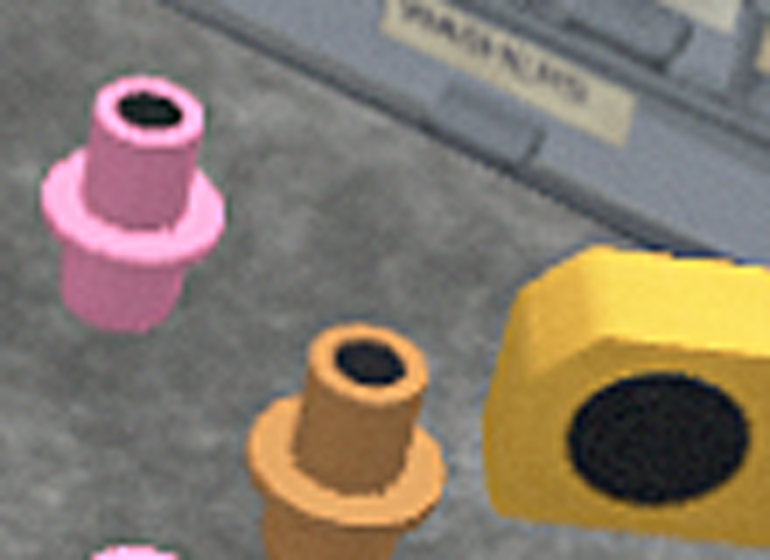

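View pics/s_h.png

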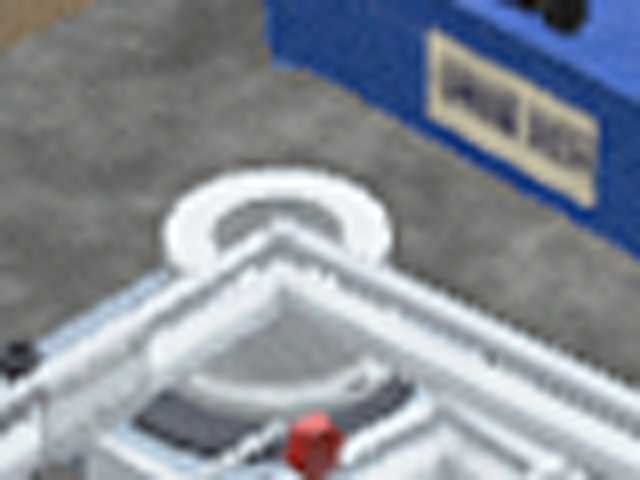

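```bash
python3 - <<'E'
from h import *
c=read_camera('top');s=read_camera('scene')
g=lambda x,y,k,a,b:((x+.5)/k-.5+a,(y+.5)/k-.5+b)
for n,p,z in [('face',(301,244.5),.05),('hole',(301,241.5),.05)]+[('scr',q,.0195) for q in [(122,135),(486,115),(503,470),(137,491)]]:
    print(n,np.round(ray(c,*g(*p,8,240,190),z),4))
S=[ray(c,*g(*q,8,240,190),.0195) for q in [(122,135),(486,115),(503,470),(137,491)]];print('scr mean',np.mean(S,0))
print('carrier w', ray(c,*g(174,244,8,240,190),.05)-ray(c,*g(428,244,8,240,190),.05))
print('plug top',ray(c,*g(384,313,10,435,165),.059),'flange',ray(c,*g(341,360,10,435,165),.031))
print('plug scene',ray(s,*g(369,362,7,440,240),.059),'flange',ray(s,*g(346,462,7,440,240),.031))
print('face scene', ray(s,*g(278,228,8,290,190),.05))
# yellow tape, box nearby at table; pink
for n,u,v,z in [('tape corner',476,184,.05),('tape corner0',476,184,.0),('pinkA plug',422,172,.059),('pinkB',480,250,.059),('basket corner top z.1',346,254,.1),('bask',346,254,.05),('basketUR',434,256,.1),('oilcan',345,150,.08),('bin',270,165,.08),('tape far',508,155,.05)]: print(n,np.round(ray(c,u,v,z),3))
for n,u,v,z in [('basket corner scene',324,222,.1),('bask',324,222,.05)]: print(n,np.round(ray(s,u,v,z),3))
st=read_state();Rm=R.from_rotvec(st['eef_rot']).as_matrix();print(np.round(Rm,3))
E
```

```text
face [0.5725 0.0914 0.05  ]
hole [0.5732 0.0914 0.05  ]
scr [0.6058 0.1347 0.0195]
scr [0.6092 0.0526 0.0195]
scr [0.5278 0.0493 0.0195]
scr [0.5243 0.1304 0.0195]
scr mean [0.56677457 0.09173521 0.0195    ]
carrier w [0.00083054 0.05504136 0.        ]
plug top [ 0.60801707 -0.24621476  0.059     ] flange [ 0.60743556 -0.24614618  0.031     ]
plug scene [ 0.60872379 -0.24832731  0.059     ] flange [ 0.60670929 -0.24943941  0.031     ]
face scene [0.57424149 0.08946588 0.05      ]
tape corner [ 0.632 -0.256  0.05 ]
tape corner0 [ 0.647 -0.27   0.   ]
pinkA plug [ 0.652 -0.161  0.059]
pinkB [ 0.513 -0.252  0.059]
basket corner top z.1 [ 0.503 -0.025  0.1  ]
bask [ 0.511 -0.026  0.05 ]
basketUR [ 0.498 -0.166  0.1  ]
oilcan [ 0.687 -0.028  0.08 ]
bin [0.662 0.101 0.08 ]
tape far [ 0.684 -0.315  0.05 ]
basket corner scene [0.515 0.027 0.1  ]
bask [0.565 0.08  0.05 ]
[[ 0.287  0.958 -0.   ]
 [ 0.958 -0.287 -0.001]
 [-0.001 -0.    -1.   ]]
```

move_arm --series '[[[-0.0414, 0.0408, -0.005, -1.4], [-0.083, 0.0816, -0.01, -2.8], [-0.124, 0.1224, -0.015, -4.2], [-0.166, 0.163, -0.02, -5.6], [-0.207, 0.204, -0.02, -7], [-0.248, 0.245, -0.02, -8.4], [-0.29, 0.286, -0.02, -9.8], [-0.331, 0.326, -0.02, -11.2], [-0.373, 0.367, -0.02, -12.6], [-0.414, 0.408, -0.02, -14], [-0.455, 0.449, -0.02, -15.4], [-0.497, 0.49, -0.02, -16.7]]]' --gripper 0.05 --force 40

```text
t: 1.8
position: [0.4996, -0.0439, 0.2428]
eef_rot: [2.22, 2.222, -0.0]
ft_force: [1.1, 0.2, 0.2]
width: 0.0498
```

```bash
cat > to.py <<'E'
from h import *
import sys
x,y,z,yaw=map(float,sys.argv[1:5])
s=read_state();M=R.from_rotvec(s['eef_rot']).as_matrix()
d=M.T@(np.array([x,y,z])-s['position']);cy=np.degrees(np.arctan2(M[1,0],M[0,0]))
print('pos',np.round(s['position'],4),'yaw',cy,'tilt',np.round(M[:,2],4),'t',s['t'],'w',s['width'],'F',np.round(s['ft_force'],2),'T',np.round(s['wrist_torque'],3))
print('shift',np.round(d,4),'turn',-(yaw-cy),'q',np.round(s['qpos'],2))
E
python3 to.py 0.6075 -0.247 0.12 90
```

```text
pos [ 0.4996 -0.0439  0.2428] yaw 90.06077934381209 tilt [ 4.e-04 -5.e-04 -1.e+00] t 1.8 w 0.04975483241410067 F [1.14 0.16 0.2 ] T [ 0.016 -0.061  0.019]
shift [-0.2031  0.1076  0.123 ] turn 0.060779343812086495 q [-0.23  0.2   1.69 -0.    1.25 -1.8 ]
```

move_arm --series '[[[-0.05, 0.027, 0.02, 0], [-0.1, 0.054, 0.04, 0], [-0.15, 0.08, 0.07, 0], [-0.19, 0.1, 0.1, 0], [-0.2031, 0.1076, 0.12, 0], [-0.2031, 0.1076, 0.123, 0], [-0.2031, 0.1076, 0.123, 0]]]'

```text
t: 2.68
position: [0.6069, -0.2454, 0.1204]
eef_rot: [-2.219, -2.223, -0.0]
ft_force: [-0.1, 0.9, -0.4]
width: 0.0498
```

```bash
python3 to.py 0.6075 -0.247 0.034 90; python3 - <<'E'
from h import *
c=read_camera('top');save(c,'t2.png',(400,130,140,120),5)
c=read_camera('scene');save(c,'s2.png',(420,200,140,120),5)
E
```

```text
pos [ 0.6069 -0.2454  0.1204] yaw 90.10997018304923 tilt [-2.e-04  3.e-04 -1.e+00] t 2.675 w 0.04983249409061064 F [-0.13  0.88 -0.42] T [-0.004 -0.033  0.003]
shift [-0.0016  0.0006  0.0864] turn 0.1099701830492279 q [-0.49  0.53  1.49  0.    1.12 -2.06]
```

View pics/s2.png

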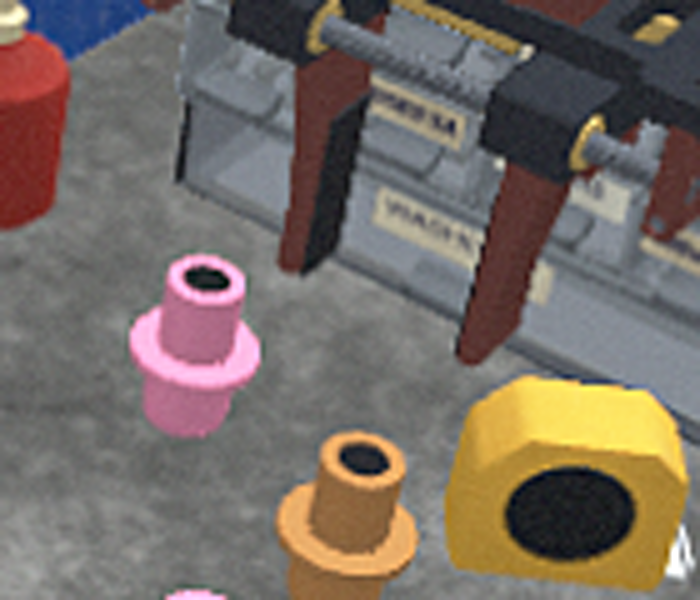

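View pics/t2.png

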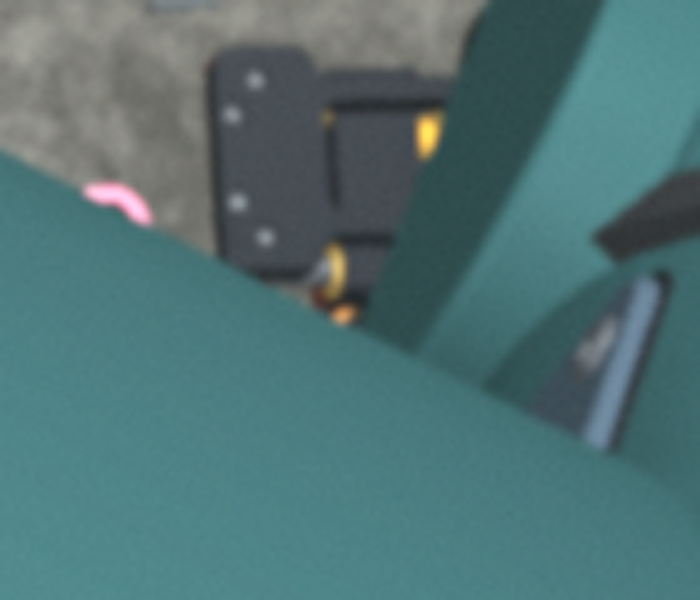

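The scene view shows the fingers above and astride the bronze sleeve, clear of the tape measure. I'll go straight down next.

move_arm --series '[[[-0.0016, 0.0011, 0.03, 0], [-0.0016, 0.0011, 0.06, 0], [-0.0016, 0.0011, 0.077, 0], [-0.0016, 0.0011, 0.085, 0], [-0.0016, 0.0011, 0.0855, 0], [-0.0016, 0.0011, 0.0855, 0]]]'

```text
t: 3.52
position: [0.6096, -0.2477, 0.0369]
eef_rot: [2.217, 2.222, 0.002]
ft_force: [0.4, 0.4, 0.3]
width: 0.0498
```

```bash
python3 to.py 0.608 -0.247 0.034 90; python3 - <<'E'
from h import *
c=read_camera('scene');save(c,'s3.png',(440,220,120,100),6)
E
```

```text
pos [ 0.6096 -0.2477  0.0369] yaw 90.13603695953799 tilt [ 0.003  -0.0016 -1.    ] t 3.525 w 0.0497516617198112 F [0.43 0.41 0.35] T [-0.024 -0.035 -0.016]
shift [ 0.0007 -0.0016  0.0028] turn 0.13603695953798933 q [-0.49  0.63  1.55  0.    0.96 -2.06]
```

View pics/s3.png

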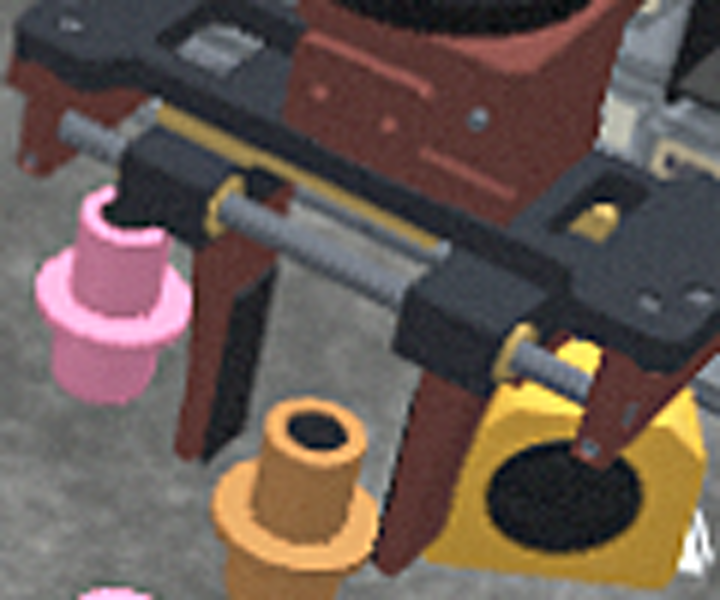

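```bash
python3 - <<'E'
from h import *
c=read_camera('scene');s=read_state();p=s['position']
f=lambda P:np.round((proj(c,P)-[440,220]+.5)*6-.5)
M=R.from_rotvec(s['eef_rot']).as_matrix()
print('tcp',f(p))
for sx in(-1,1):
  for sy in (-.01,.01): print(sx,sy,f(p+M@[sx*.025,sy,0]), 'top of pad',f(p+M@[sx*.025,sy,-.03]))
print('plug',f([.608,-.247,.059]), f([.5,-.247,.059]),read_state()['t'])
E
```

```text
tcp [301. 491.]
-1 -0.01 [364. 558.] top of pad [387. 471.]
-1 0.01 [405. 519.] top of pad [428. 432.]
1 -0.01 [198. 464.] top of pad [216. 378.]
1 0.01 [240. 428.] top of pad [258. 342.]
plug [310. 429.] [ 63. 646.] 3.625
```

move_arm --series '[[[0, -0.001, 0.0025, 0], [0, -0.001, 0.0025, 0]]]'

```text
t: 3.88
position: [0.6084, -0.2478, 0.0344]
eef_rot: [2.217, 2.222, 0.001]
ft_force: [-0.6, -0.1, -0.0]
width: 0.05
```

move_arm --series '[[[0, 0, 0, 0], [0, 0, 0, 0], [0, 0, 0, 0], [0, 0, 0, 0], [0, 0, 0, 0], [0, 0, 0, 0]]]' --gripper 0.015 --force 50

```text
t: 4.62
position: [0.6084, -0.2477, 0.0344]
eef_rot: [2.217, 2.222, 0.001]
ft_force: [1.0, 0.6, -0.3]
width: 0.0252
```

```bash
python3 to.py 0.608 -0.247 0.034 90; python3 - <<'E'
from h import *
c=read_camera('scene');save(c,'s4.png',(440,220,120,100),6)
E
```

```text
pos [ 0.6084 -0.2477  0.0344] yaw 90.12946319946191 tilt [ 0.0029 -0.0016 -1.    ] t 4.625 w 0.025223952763028308 F [ 1.02  0.63 -0.33] T [ 0.047 -0.008  0.013]
shift [ 0.0007 -0.0004  0.0004] turn 0.12946319946190954 q [-0.49  0.64  1.55 -0.    0.95 -2.06]
```

View pics/s4.png

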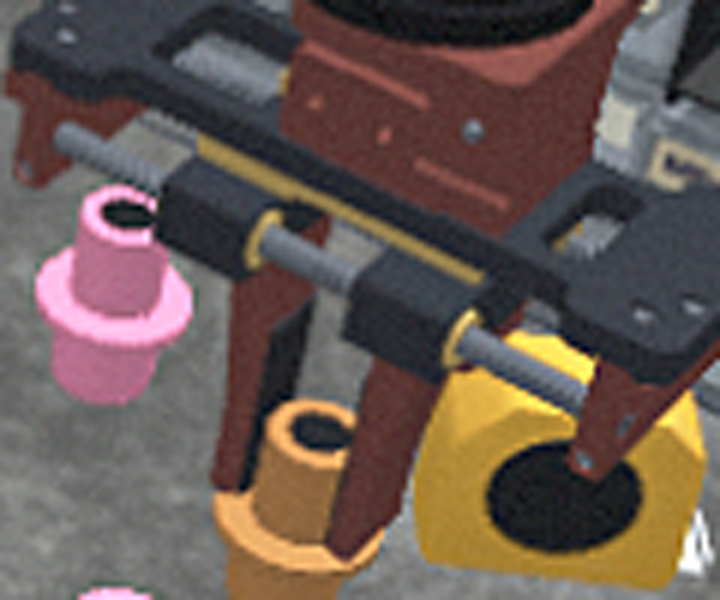

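move_arm --series '[[[0, 0, -0.02, 0], [0, 0, -0.06, 0], [0, 0, -0.11, 0], [0.02, -0.002, -0.15, 0], [0.06, -0.006, -0.165, 0], [0.11, -0.012, -0.165, 0], [0.16, -0.017, -0.165, 0], [0.21, -0.022, -0.165, 0], [0.26, -0.027, -0.165, 0], [0.31, -0.032, -0.165, 0], [0.3377, -0.0354, -0.165, 0], [0.3377, -0.0354, -0.165, 0]]]'

```text
t: 6.18
position: [0.5712, 0.092, 0.1998]
eef_rot: [2.213, 2.225, 0.003]
ft_force: [-0.9, -0.6, -2.2]
width: 0.0253
```

```bash
python3 to.py 0.573 0.090 0.098 90; python3 - <<'E'
from h import *
c=read_camera('scene');save(c,'s5.png',(250,60,150,180),4)
E
```

```text
pos [0.5712 0.092  0.1998] yaw 90.30454070433122 tilt [ 0.0036 -0.0012 -1.    ] t 6.175 w 0.025291507295301826 F [-0.93 -0.57 -2.2 ] T [ 0.01  -0.087  0.034]
shift [-0.0019  0.0014  0.1018] turn 0.3045407043312167 q [ 0.04  0.35  1.59 -0.    1.2  -1.53]
```

View pics/s5.png

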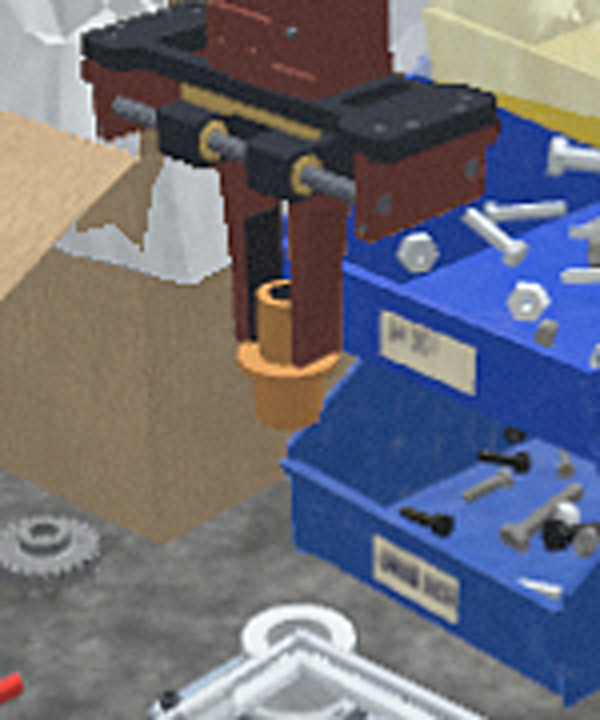

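The sleeve hangs upright in the grip, with the carrier ring below it near (298,632) in the crop. I'll descend to just above the face.

move_arm --series '[[[-0.001, 0.001, 0.03, 0.3], [-0.0019, 0.0014, 0.06, 0.3], [-0.0019, 0.0014, 0.09, 0.3], [-0.0019, 0.0014, 0.104, 0.3], [-0.0019, 0.0014, 0.107, 0.3], [-0.0019, 0.0014, 0.107, 0.3], [-0.0019, 0.0014, 0.107, 0.3]]]'

```text
t: 7.1
position: [0.5743, 0.0885, 0.0938]
eef_rot: [2.219, 2.216, 0.004]
ft_force: [-0.8, 0.4, -2.5]
width: 0.025
```

```bash
python3 to.py 0.573 0.090 0.088 90; python3 - <<'E'
from h import *
c=read_camera('scene');save(c,'s6.png',(280,150,90,100),6)
c=read_camera('top');save(c,'t6.png',(220,150,120,120),5)
E
```

```text
pos [0.5743 0.0885 0.0938] yaw 89.94555246626287 tilt [ 0.0059 -0.002  -1.    ] t 7.1 w 0.025039612208935857 F [-0.84  0.44 -2.45] T [-0.025  0.035 -0.004]
shift [ 0.0015 -0.0014  0.0058] turn -0.0544475337371324 q [ 0.04  0.47  1.69 -0.    0.97 -1.53]
```

View pics/s6.png

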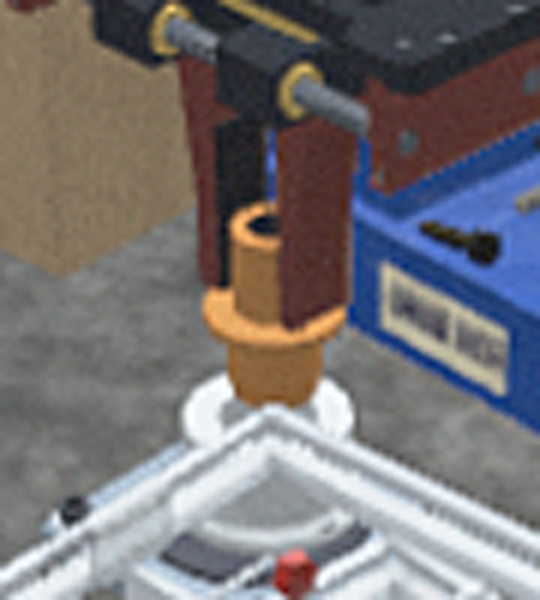

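View pics/t6.png

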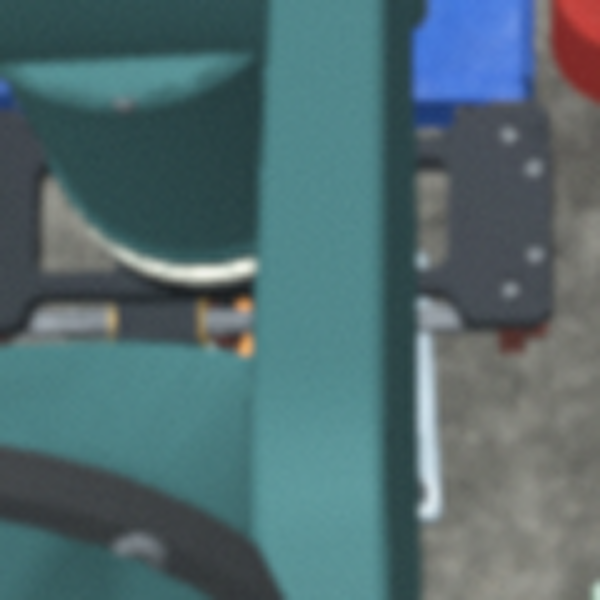

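move_arm --series '[[[0.0015, -0.0013, 0.002, 0], [0.0015, -0.0013, 0.005, 0], [0.0015, -0.0013, 0.007, 0], [0.0015, -0.0013, 0.007, 0]]]'

```text
t: 7.7
position: [0.5726, 0.0901, 0.0862]
eef_rot: [2.219, 2.217, 0.003]
ft_force: [0.4, 1.0, -2.8]
width: 0.0251
```

```bash
python3 to.py 0.573 0.090 0.080 90; python3 - <<'E'
from h import *
c=read_camera('scene');save(c,'s7.png',(290,190,70,50),10)
f=lambda P:np.round((proj(c,P)-[290,190]+.5)*10-.5)
p=read_state()['position'];print('foot expected',f(p-[0,0,.0344]),'ring',f([.573,.09,.05]))
E
```

```text
pos [0.5726 0.0901 0.0862] yaw 89.95681467388718 tilt [ 0.0048 -0.002  -1.    ] t 7.7 w 0.025084168273459585 F [ 0.41  1.   -2.77] T [0.056 0.033 0.009]
shift [-0.0001  0.0004  0.0062] turn -0.043185326112819666 q [ 0.04  0.48  1.7  -0.    0.96 -1.53]
foot expected [339. 279.] ring [341. 287.]
```

View pics/s7.png

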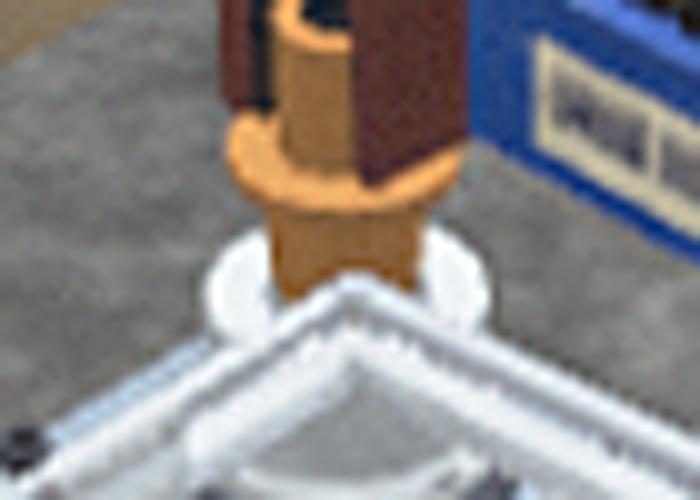

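The pilot, centred at about column 343, is over the ring, centred at about 347. I'll feel downward in small steps.

move_arm --series '[[[0, 0.0003, 0.0015, 0], [0, 0.0003, 0.003, 0], [0, 0.0003, 0.004, 0], [0, 0.0003, 0.004, 0]]]' --force 60

```text
t: 8.25
position: [0.5729, 0.0901, 0.0822]
eef_rot: [2.219, 2.217, 0.003]
ft_force: [0.0, -0.8, -3.1]
width: 0.0251
```

```bash
python3 to.py 0.573 0.090 0.080 90
```

```text
pos [0.5729 0.0901 0.0822] yaw 89.95575397604574 tilt [ 0.0048 -0.002  -1.    ] t 8.25 w 0.025140202058424644 F [ 0.02 -0.81 -3.11] T [ 0.037 -0.035  0.008]
shift [-0.0001  0.0001  0.0022] turn -0.04424602395425836 q [ 0.04  0.49  1.7  -0.    0.95 -1.53]
```

move_arm --series '[[[0, 0, 0.001, 0], [0, 0, 0.002, 0], [0, 0, 0.003, 0], [0, 0, 0.003, 0]]]'

```text
t: 8.75
position: [0.5728, 0.0901, 0.0791]
eef_rot: [2.219, 2.217, 0.003]
ft_force: [0.1, -0.1, -2.7]
width: 0.0256
```

```bash
python3 to.py 0.573 0.090 0.080 90
```

```text
pos [0.5728 0.0901 0.0791] yaw 89.9554621582412 tilt [ 0.0045 -0.0021 -1.    ] t 8.75 w 0.025554313749435544 F [ 0.11 -0.13 -2.71] T [-0.046 -0.017 -0.034]
shift [-0.0001  0.0002 -0.0009] turn -0.04453784175879605 q [ 0.04  0.49  1.7  -0.    0.94 -1.53]
```

move_arm --series '[[[0, 0, 0.001, 0], [0, 0, 0.002, 0], [0, 0, 0.003, 0], [0, 0, 0.003, 0]]]'

```text
t: 9.25
position: [0.5728, 0.0901, 0.0761]
eef_rot: [2.219, 2.217, 0.003]
ft_force: [-0.6, 0.7, -2.8]
width: 0.0248
```

```bash
python3 to.py 0.573 0.090 0.080 90;python3 - <<'E'
from h import *
c=read_camera('scene');save(c,'s8.png',(290,190,70,50),10)
E
```

```text
pos [0.5728 0.0901 0.0761] yaw 89.95106577801204 tilt [ 0.0045 -0.002  -1.    ] t 9.25 w 0.024780806219836887 F [-0.6   0.74 -2.79] T [ 0.052 -0.03   0.013]
shift [-0.0001  0.0002 -0.0039] turn -0.048934221987963156 q [ 0.04  0.5   1.71 -0.    0.93 -1.53]
```

View pics/s8.png

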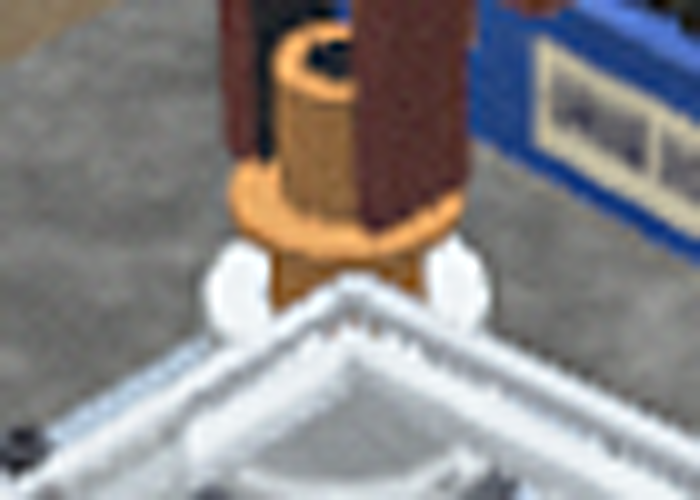

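The pilot is entering the bore with no contact force. I'll continue to the grip-ring level.

move_arm --series '[[[0, 0, 0.001, 0], [0, 0, 0.002, 0], [0, 0, 0.003, 0], [0, 0, 0.004, 0], [0, 0, 0.004, 0]]]'

```text
t: 9.93
position: [0.573, 0.0904, 0.0721]
eef_rot: [2.219, 2.217, 0.004]
ft_force: [-0.1, 2.0, -0.9]
width: 0.0251
```

```bash
python3 to.py 0.573 0.090 0.080 90
```

```text
pos [0.573  0.0904 0.0721] yaw 89.94823125317015 tilt [ 0.0048 -0.0015 -1.    ] t 9.925 w 0.025129407592998063 F [-0.14  2.04 -0.85] T [ 0.481 -0.059 -0.006]
shift [-0.0004  0.0001 -0.0079] turn -0.05176874682985044 q [ 0.04  0.5   1.71 -0.    0.93 -1.53]
```

move_arm --series '[[[0.0005, 0, 0, 0], [0.0005, 0, 0.001, 0], [0.0005, 0, 0.0015, 0]]]'

```text
t: 10.3
position: [0.573, 0.0908, 0.0705]
eef_rot: [2.219, 2.217, 0.004]
ft_force: [-0.5, 1.3, -1.1]
width: 0.0252
```

```bash
python3 to.py 0.573 0.090 0.058 90
```

```text
pos [0.573  0.0908 0.0705] yaw 89.94616598881221 tilt [ 0.0048 -0.0016 -1.    ] t 10.3 w 0.02520846676966541 F [-0.51  1.28 -1.11] T [ 0.198 -0.038  0.031]
shift [-0.0008 -0.0001  0.0125] turn -0.05383401118778863 q [ 0.04  0.5   1.71 -0.    0.92 -1.53]
```

Now I'll press in small increments and watch the force.

move_arm --series '[[[0.0004, 0, 0.001, 0], [0.0004, 0, 0.002, 0], [0.0004, 0, 0.003, 0], [0.0004, 0, 0.003, 0]]]'

```text
t: 10.8
position: [0.5731, 0.0911, 0.0677]
eef_rot: [2.219, 2.217, 0.004]
ft_force: [-1.0, -0.1, 2.6]
width: 0.0254
```

```bash
python3 to.py 0.573 0.090 0.058 90
```

```text
pos [0.5731 0.0911 0.0677] yaw 89.94951029949982 tilt [ 0.005  -0.0018 -1.    ] t 10.8 w 0.025447584330221398 F [-1.04 -0.13  2.62] T [-0.185  0.129 -0.035]
shift [-0.0011 -0.0001  0.0097] turn -0.050489700500179424 q [ 0.04  0.51  1.71 -0.    0.92 -1.53]
```

move_arm --series '[[[0, 0, 0.0012, 0], [0, 0, 0.0024, 0], [0, 0, 0.003, 0], [0, 0, 0.003, 0]]]'

```text
t: 11.3
position: [0.5735, 0.0911, 0.066]
eef_rot: [2.218, 2.217, 0.005]
ft_force: [-2.7, -0.5, 11.3]
width: 0.0252
```

```bash
python3 to.py 0.573 0.090 0.058 90
```

```text
pos [0.5735 0.0911 0.066 ] yaw 89.95351486427802 tilt [ 0.0061 -0.0018 -1.    ] t 11.3 w 0.02520290098608875 F [-2.73 -0.49 11.34] T [-0.126  0.563 -0.037]
shift [-0.0011 -0.0005  0.008 ] turn -0.04648513572197999 q [ 0.04  0.51  1.71 -0.    0.91 -1.53]
```

move_arm --series '[[[0, -0.0004, 0.002, 0], [0, -0.0004, 0.003, 0], [0, -0.0004, 0.004, 0], [0, -0.0004, 0.004, 0]]]'

```text
t: 11.8
position: [0.5734, 0.091, 0.063]
eef_rot: [2.218, 2.216, 0.006]
ft_force: [-2.2, 0.4, 9.3]
width: 0.0248
```

```bash
python3 to.py 0.573 0.090 0.058 90
```

```text
pos [0.5734 0.091  0.063 ] yaw 89.95719370661217 tilt [ 0.007  -0.0019 -1.    ] t 11.8 w 0.024793668661603017 F [-2.25  0.42  9.34] T [-0.103  0.469 -0.019]
shift [-0.001  -0.0005  0.005 ] turn -0.0428062933878266 q [ 0.04  0.51  1.72 -0.    0.9  -1.53]
```

move_arm --series '[[[0, -0.0005, 0.0015, 0], [0, -0.0005, 0.0025, 0], [0, -0.0005, 0.0035, 0], [0, -0.0005, 0.0035, 0]]]'

```text
t: 12.3
position: [0.5735, 0.0911, 0.0606]
eef_rot: [2.217, 2.216, 0.007]
ft_force: [-2.1, -0.0, 8.6]
width: 0.0253
```

```bash
python3 to.py 0.573 0.090 0.058 90;python3 - <<'E'
from h import *
c=read_camera('scene');save(c,'s9.png',(290,180,70,60),10)
E
```

```text
pos [0.5735 0.0911 0.0606] yaw 89.9561566628127 tilt [ 0.0083 -0.0018 -1.    ] t 12.3 w 0.025266550549006703 F [-2.14 -0.05  8.63] T [-0.137  0.409 -0.026]
shift [-0.001  -0.0005  0.0026] turn -0.04384333718729749 q [ 0.04  0.52  1.72 -0.    0.9  -1.53]
```

View pics/s9.png

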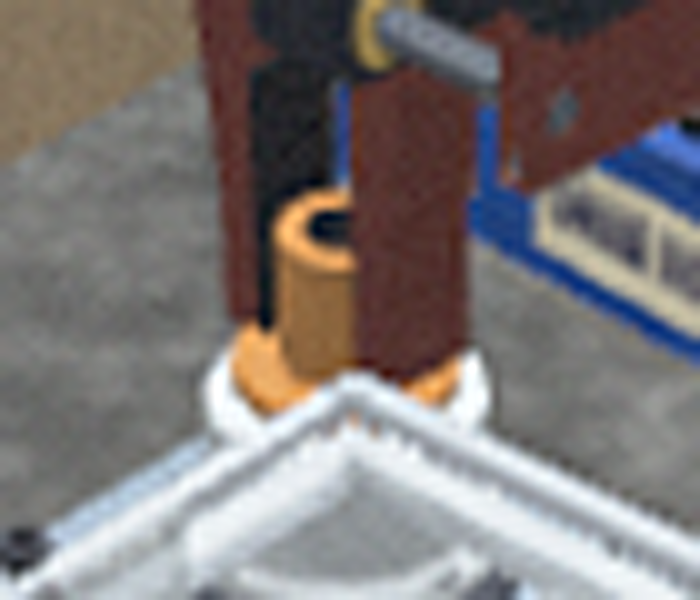

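move_arm --series '[[[0, -0.0005, 0.0015, 0], [0, -0.0005, 0.0025, 0], [0, -0.0005, 0.003, 0], [0, -0.0005, 0.003, 0]]]'

```text
t: 12.85
position: [0.5734, 0.0911, 0.0587]
eef_rot: [2.216, 2.215, 0.008]
ft_force: [-2.9, -0.5, 10.3]
width: 0.0248
```

```bash
python3 to.py 0.573 0.090 0.058 90
```

```text
pos [0.5734 0.0911 0.0587] yaw 89.96430067791411 tilt [ 0.0094 -0.0019 -1.    ] t 12.85 w 0.024782611759183712 F [-2.91 -0.55 10.27] T [-0.081  0.492 -0.007]
shift [-0.0011 -0.0004  0.0007] turn -0.03569932208588966 q [ 0.04  0.52  1.72 -0.    0.89 -1.53]
```

move_arm --series '[[[0, -0.0005, 0.001, 0], [0, -0.0005, 0.002, 0], [0, -0.0005, 0.002, 0]]]'

```text
t: 13.22
position: [0.5734, 0.0911, 0.0577]
eef_rot: [2.216, 2.215, 0.01]
ft_force: [-2.8, 0.2, 8.8]
width: 0.0254
```

```bash
python3 to.py 0.573 0.090 0.058 90
```

```text
pos [0.5734 0.0911 0.0577] yaw 89.96699197134778 tilt [ 0.0106 -0.0018 -0.9999] t 13.225 w 0.025357156691135124 F [-2.78  0.22  8.82] T [-0.151  0.414 -0.001]
shift [-0.0011 -0.0004 -0.0003] turn -0.03300802865221897 q [ 0.04  0.52  1.72 -0.    0.89 -1.53]
```

move_arm --series '[[[0, -0.0005, 0.001, 0], [0, -0.0005, 0.002, 0], [0, -0.0005, 0.002, 0]]]'

```text
t: 13.6
position: [0.5735, 0.0911, 0.0575]
eef_rot: [2.215, 2.214, 0.011]
ft_force: [-5.4, -0.4, 16.3]
width: 0.025
```

```bash
python3 to.py 0.573 0.090 0.058 90;python3 - <<'E'
from h import *
c=read_camera('scene');save(c,'s10.png',(290,180,70,60),10)
E
```

```text
pos [0.5735 0.0911 0.0575] yaw 89.97636022753625 tilt [ 0.0121 -0.0019 -0.9999] t 13.6 w 0.025023005444814454 F [-5.36 -0.41 16.26] T [-0.266  0.843  0.009]
shift [-0.0011 -0.0005 -0.0005] turn -0.023639772463752706 q [ 0.04  0.52  1.73 -0.    0.89 -1.53]
```

View pics/s10.png

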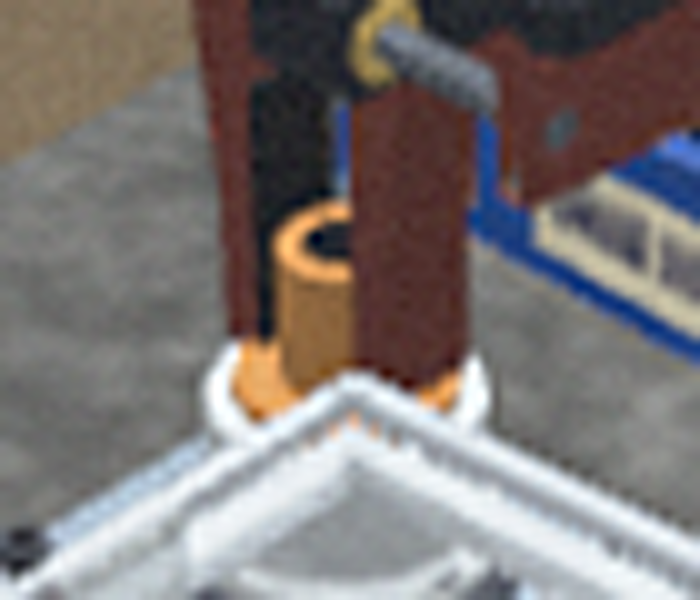

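Force is climbing with almost no travel, so the flange is meeting the face. I'll firm up to about 25–30 N.

move_arm --series '[[[0, -0.0008, 0.001, 0], [0, -0.0008, 0.002, 0], [0, -0.0008, 0.003, 0], [0, -0.0008, 0.003, 0]]]'

```text
t: 14.15
position: [0.5736, 0.0911, 0.0574]
eef_rot: [2.213, 2.213, 0.014]
ft_force: [-5.5, 0.1, 25.4]
width: 0.0248
```

```bash
python3 to.py 0.573 0.090 0.058 90
```

```text
pos [0.5736 0.0911 0.0574] yaw 89.99357794212776 tilt [ 0.0144 -0.002  -0.9999] t 14.15 w 0.024762452636923945 F [-5.49  0.1  25.45] T [-0.366  1.22   0.034]
shift [-0.0011 -0.0005 -0.0006] turn -0.0064220578722427035 q [ 0.04  0.52  1.73 -0.    0.88 -1.53]
```

move_arm --series '[[[0, 0, 0, 0], [0, 0, 0, 0], [0, 0, 0, 0], [0, 0, 0, 0]]]'

```text
t: 14.65
position: [0.5734, 0.0911, 0.0576]
eef_rot: [2.213, 2.213, 0.013]
ft_force: [-2.4, -0.5, 6.4]
width: 0.0255
```

```bash
python3 to.py 0.573 0.090 0.058 90
```

```text
pos [0.5734 0.0911 0.0576] yaw 89.99642800732597 tilt [ 0.014  -0.0021 -0.9999] t 14.65 w 0.02554674158469687 F [-2.43 -0.53  6.41] T [-0.218  0.549  0.003]
shift [-0.0011 -0.0004 -0.0004] turn -0.003571992674025637 q [ 0.04  0.52  1.73 -0.    0.88 -1.53]
```

Load is mostly off, so I'll release, rise straight up and look.

move_arm --series '[[[0, 0, 0, 0], [0, 0, 0, 0], [0, 0, 0, 0], [0, 0, 0, 0], [0, 0, 0, 0]]]' --gripper 0.05

```text
t: 15.28
position: [0.5734, 0.0911, 0.0575]
eef_rot: [2.213, 2.213, 0.013]
ft_force: [0.5, 0.3, 0.5]
width: 0.0502
```

move_arm --series '[[[0, 0, -0.01, 0], [0, 0, -0.03, 0], [0, 0, -0.05, 0], [0, 0, -0.05, 0]]]'

```text
t: 15.78
position: [0.5743, 0.0913, 0.1096]
eef_rot: [2.211, 2.211, 0.018]
ft_force: [0.8, -0.1, -0.1]
width: 0.05
```

```bash
python3 to.py 0.573 0.090 0.088 90;python3 - <<'E'
from h import *
c=read_camera('scene');save(c,'s11.png',(290,180,70,60),10)
f=lambda P:np.round((proj(c,P)-[290,180]+.5)*10-.5)
import math
for dz,n in((0,'home'),(.002,'2mm up')):print(n,'hub top L/R',f([.573-.013*.722,.09+.013*.692,.083+dz]),f([.573+.013*.722,.09-.013*.692,.083+dz]),'c',f([.573,.09,.083+dz]),'flange top c',f([.573,.09,.055+dz]),'face c',f([.573,.09,.05]))
E
```

```text
pos [0.5743 0.0913 0.1096] yaw 89.99836922892021 tilt [ 0.0181 -0.0019 -0.9998] t 15.775 w 0.04996138015075108 F [ 0.79 -0.07 -0.08] T [-0.004  0.042  0.016]
shift [-0.0013 -0.0017  0.0215] turn -0.0016307710797889285 q [ 0.04  0.45  1.69 -0.    0.99 -1.53]
home hub top L/R [267. 239.] [408. 237.] c [338. 238.] flange top c [340. 364.] face c [341. 387.]
2mm up hub top L/R [267. 230.] [408. 228.] c [338. 229.] flange top c [340. 356.] face c [341. 387.]
```

View pics/s11.png

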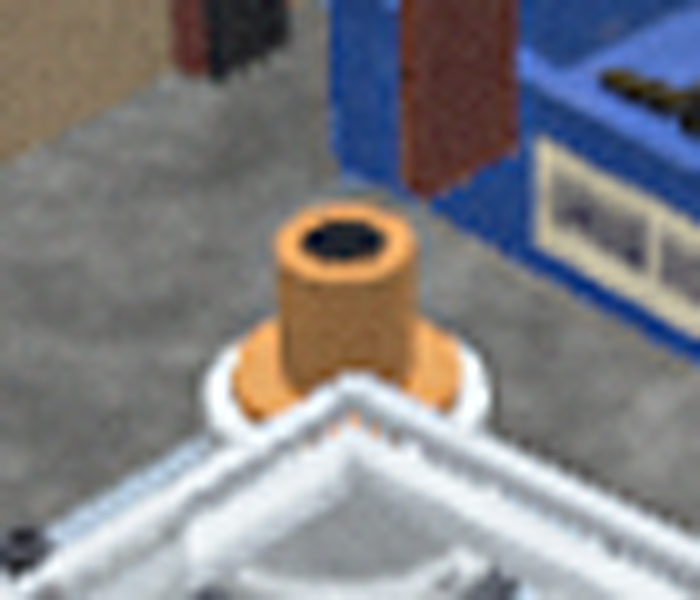

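The sleeve stands home, with its hub top at about (345,242) where (338,238) was predicted for home. The tool carried a slight 0.8° tilt, so I'll make sure of the seating by pressing on the hub top with closed fingers, weighted toward the possibly high +x side.

move_arm --series '[[[0, 0.005, 0, 0], [-0.0013, 0.0105, 0, 0], [-0.0013, 0.0105, 0, 0], [-0.0013, 0.0105, 0.005, 0], [-0.0013, 0.0105, 0.012, 0], [-0.0013, 0.0105, 0.018, 0], [-0.0013, 0.0105, 0.02, 0], [-0.0013, 0.0105, 0.02, 0]]]' --gripper 0.0

```text
t: 16.82
position: [0.584, 0.0899, 0.0884]
eef_rot: [2.213, 2.213, 0.015]
ft_force: [0.6, -0.2, -0.6]
width: 0.0005
```

```bash
python3 to.py 0.583 0.090 0.083 90;python3 - <<'E'
from h import *
c=read_camera('scene');save(c,'s12.png',(290,170,70,60),10)
E
```

```text
pos [0.584  0.0899 0.0884] yaw 89.99704212019564 tilt [ 0.0156 -0.002  -0.9999] t 16.825 w 0.0004555623415049796 F [ 0.64 -0.17 -0.62] T [ 0.044 -0.032 -0.041]
shift [ 0.0001 -0.0011  0.0054] turn -0.002957879804355912 q [ 0.04  0.49  1.68 -0.    0.96 -1.53]
```

View pics/s12.png

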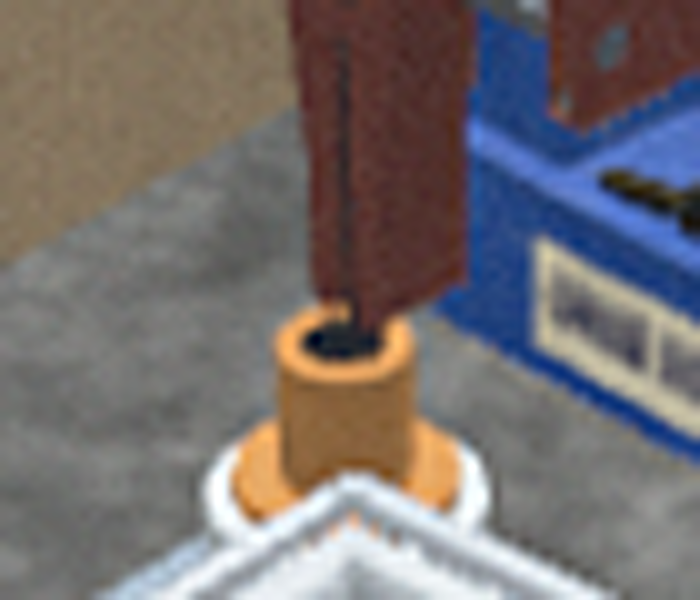

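Closed fingers are over the back (+x) half of the hub top. I'll lower until they touch.

move_arm --series '[[[0, -0.001, 0.002, 0], [0, -0.001, 0.004, 0], [0, -0.001, 0.005, 0], [0, -0.001, 0.006, 0], [0, -0.001, 0.006, 0]]]'

```text
t: 17.5
position: [0.5834, 0.0899, 0.0829]
eef_rot: [2.212, 2.212, 0.016]
ft_force: [-1.1, -0.1, 2.8]
width: 0.0001
```

```bash
python3 to.py 0.583 0.090 0.083 90
```

```text
pos [0.5834 0.0899 0.0829] yaw 89.9998378281998 tilt [ 0.0163 -0.002  -0.9999] t 17.5 w 0.00013839171875754412 F [-1.11 -0.11  2.83] T [0.107 0.182 0.013]
shift [ 0.0001 -0.0004 -0.0001] turn -0.0001621718001985073 q [ 0.04  0.49  1.69 -0.    0.94 -1.53]
```

move_arm --series '[[[0, -0.0004, 0.001, 0], [0, -0.0004, 0.002, 0], [0, -0.0004, 0.003, 0], [0, -0.0004, 0.003, 0]]]'

```text
t: 18.0
position: [0.5838, 0.09, 0.0824]
eef_rot: [2.211, 2.211, 0.018]
ft_force: [-5.4, -0.2, 22.3]
width: 0.0005
```

```bash
python3 to.py 0.583 0.090 0.083 90
```

```text
pos [0.5838 0.09   0.0824] yaw 90.00718929554097 tilt [ 0.0184 -0.0019 -0.9998] t 18.0 w 0.0005270874680069195 F [-5.39 -0.21 22.27] T [-0.037  1.092 -0.014]
shift [-0.     -0.0008 -0.0006] turn 0.007189295540968033 q [ 0.04  0.49  1.69 -0.    0.94 -1.53]
```

move_arm --series '[[[0, -0.0004, 0.002, 0], [0, -0.0004, 0.003, 0], [0, -0.0004, 0.0036, 0], [0, -0.0004, 0.0036, 0]]]'

```text
t: 18.5
position: [0.584, 0.09, 0.0823]
eef_rot: [2.21, 2.211, 0.02]
ft_force: [-8.0, -1.5, 29.6]
width: 0.0003
```

```bash
python3 to.py 0.583 0.090 0.083 90
```

```text
pos [0.584  0.09   0.0823] yaw 90.01752010693892 tilt [ 0.0205 -0.002  -0.9998] t 18.5 w 0.0003016880007377 F [-7.97 -1.5  29.63] T [-0.09   1.628 -0.018]
shift [-0.     -0.001  -0.0007] turn 0.01752010693891748 q [ 0.04  0.49  1.69 -0.    0.94 -1.53]
```

Rigid there. Next I'll lift off and press the opposite (-x) side as well.

move_arm --series '[[[0, 0, -0.003, 0], [0, 0, -0.008, 0], [0, -0.006, -0.008, 0], [0, -0.011, -0.008, 0], [0, -0.011, -0.008, 0]]]'

```text
t: 19.12
position: [0.5717, 0.09, 0.0896]
eef_rot: [2.21, 2.211, 0.019]
ft_force: [0.3, 0.7, -0.4]
width: 0.0004
```

```bash
python3 to.py 0.573 0.090 0.083 90
```

```text
pos [0.5717 0.09   0.0896] yaw 90.02297231633847 tilt [ 0.0189 -0.0021 -0.9998] t 19.125 w 0.00044313748622635694 F [ 0.26  0.7  -0.43] T [0.015 0.055 0.062]
shift [-0.      0.0011  0.0066] turn 0.022972316338467635 q [ 0.04  0.47  1.71 -0.    0.94 -1.53]
```

move_arm --series '[[[0, 0, 0.002, 0], [0, 0, 0.004, 0], [0, 0, 0.006, 0], [0, 0, 0.007, 0], [0, 0, 0.008, 0], [0, 0, 0.008, 0]]]'

```text
t: 19.88
position: [0.572, 0.09, 0.0826]
eef_rot: [2.21, 2.211, 0.019]
ft_force: [-2.7, 0.1, 10.0]
width: -0.0
```

```bash
python3 to.py 0.573 0.090 0.083 90
```

```text
pos [0.572  0.09   0.0826] yaw 90.02466341332916 tilt [ 0.0193 -0.0021 -0.9998] t 19.875 w -4.896789980377231e-05 F [-2.65  0.06  9.98] T [-0.025  0.605  0.012]
shift [-0.      0.001  -0.0003] turn 0.024663413329164996 q [ 0.04  0.48  1.72 -0.    0.93 -1.53]
```

move_arm --series '[[[0, -0.0003, 0.001, 0], [0, -0.0003, 0.002, 0], [0, -0.0003, 0.003, 0], [0, -0.0003, 0.0034, 0], [0, -0.0003, 0.0034, 0]]]'

```text
t: 20.5
position: [0.5721, 0.0901, 0.0824]
eef_rot: [2.209, 2.211, 0.021]
ft_force: [-8.6, -1.0, 28.1]
width: 0.0001
```

```bash
python3 to.py 0.573 0.090 0.083 90
```

```text
pos [0.5721 0.0901 0.0824] yaw 90.03824315048045 tilt [ 0.021  -0.0022 -0.9998] t 20.5 w 0.00014481550923878684 F [-8.58 -1.04 28.12] T [-0.095  1.487  0.063]
shift [-0.0001  0.0009 -0.0006] turn 0.038243150480454347 q [ 0.04  0.48  1.72 -0.    0.92 -1.53]
```

Both sides read the same height (82.3 and 82.4 mm, nominal 83) and are rigid under load. I'll back off and clear the view.

move_arm --series '[[[0, 0, -0.005, 0], [0, 0, -0.03, 0], [0, 0, -0.07, 0], [0, 0, -0.11, 0], [-0.03, -0.04, -0.12, 0], [-0.08, -0.06, -0.12, 0], [-0.13, -0.07, -0.12, 0], [-0.18, -0.08, -0.12, 0], [-0.23, -0.08, -0.12, 0], [-0.27, -0.08, -0.12, 0], [-0.27, -0.08, -0.12, 0]]]'

```text
t: 21.88
position: [0.4901, -0.1824, 0.2013]
eef_rot: [2.212, 2.206, 0.02]
ft_force: [0.1, 0.3, -1.1]
width: 0.0004
```

```bash
python3 to.py 0.573 0.090 0.083 90; python3 - <<'E'
from h import *
c=read_camera('scene');save(c,'s13.png',(290,170,70,60),10)
c=read_camera('top');save(c,'t13.png',(240,190,80,80),8);save(c,'t13f.png')
E
```

```text
pos [ 0.4901 -0.1824  0.2013] yaw 89.8354249639989 tilt [ 0.0216 -0.0032 -0.9998] t 21.875 w 0.00042367027270321983 F [ 0.11  0.27 -1.09] T [0.078 0.009 0.008]
shift [0.273  0.0796 0.1192] turn -0.16457503600109646 q [-0.49  0.26  1.72  0.01  1.14 -2.07]
```

View pics/t13.png

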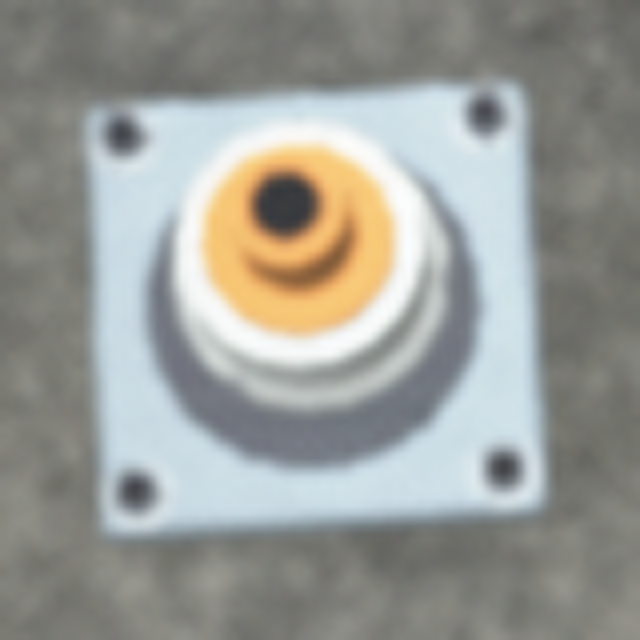

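View pics/s13.png

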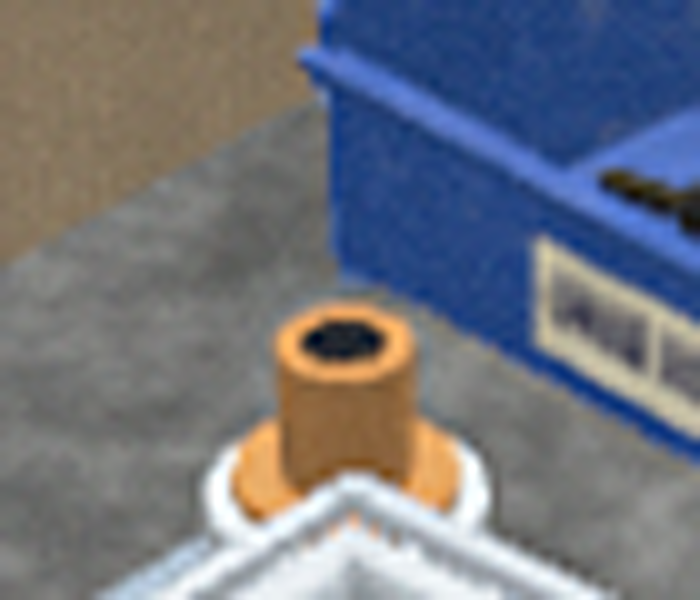

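View pics/t13f.png

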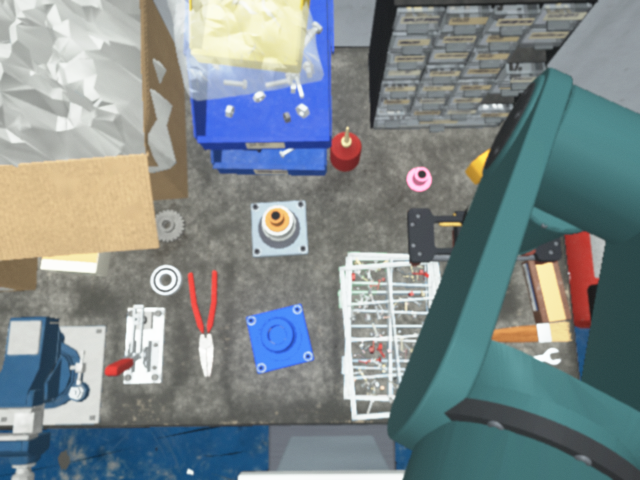

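The flange sits concentric on the carrier with no shadow gap, and the bystanders have not moved. I'll do a quick uprightness check from the plug and flange centres, then hand in.

```bash
python3 - <<'E'
from h import *
c=read_camera('top')
g=lambda x,y,k,a,b:((x+.5)/k-.5+a,(y+.5)/k-.5+b)
print(ray(c,*g(285,204,8,240,190),.083),ray(c,*g(298.5,240,8,240,190),.055))
print(close_job())
E
```

```text
[0.57337043 0.09160714 0.083     ] [0.57233784 0.09142198 0.055     ]
the job is handed in; nothing more can be done
None
```

The bronze sleeve is pressed fully into the carrier bore and released, and the job is handed in at about 22 s with the arm standing clear.

- **Finding the bore:** the top camera put the bore about 6 mm from the housing's centre, toward +x. The pilot went in there without touching the face.
- **Pressing:** the spring ring took roughly 9–11 N. At the end, the force climbed to about 25 N with almost no travel.
- **Seating check:** I let go and pressed the hub top with closed fingers, aiming first toward its +x side and then its −x side. The highest force read was about 30 N. The hub top was rigid both times, at 82.3 and 82.4 mm against 83 mm nominal.
- **Last pictures:** the flange sits concentric on the carrier with no visible gap. The gear, bearing and oil can look unmoved.

Two readings were less than clean:

- **Tool tilt:** the tool gradually leaned to about 0.8° by the end of the main press and 1.2° by the last push. I could not correct this with the moves available, which is why I added the closed-finger presses. Because of the lean, the first of those bore nearer the axis than the +x side.
- **Uprightness:** the pictures show about 1 mm between the centres of the plug and the flange, which is within the camera's accuracy. The cameras cannot rule out a flange gap well under a millimetre, so that rests on the press readings.

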